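# Close the titration vessel and hold its lid down for clamping

### The arm

A 6-joint arm with a two-finger parallel gripper is mounted at the origin on the work surface. World frame = base frame: x ahead of the robot, y to its left, z up, the work surface at z = 0. Lengths are in m, angles in rad, forces in N, time in s.
With the tool pointing down it reaches from about 0.35 to 0.925 m from the base axis. Payload 6.4 kg.
Tool frame: the origin (TCP) lies midway between the tips of the shut fingers; the grasp point (between the pads) lies 19 mm behind it; z points along the fingers, y is the direction in which the jaws open and shut (so a half turn about z gives the same grasp; the last joint's range is limited). The gripper opens to 94 mm and grips with 3 to 60 N. Pads are 16 mm wide; open, the fingers measure 119 mm over their backs; the gripper's body (75 mm by 177 mm) begins 78 mm behind the grasp point.
Start: joints at [0.971, 0.245, 1.558, -0, 1.339, -0.174], TCP at [0.268, 0.592, 0.205] pointing down, gripper open.
Joint ranges: [-3.13, 3.13], [-1.02, 2.26], [0.13, 2.54], [-0.95, 4.09], [0.21, 2.88], [-2.74, 2.74]. Speed limits (rad/s): [2.57, 2.57, 3.14, 3.14, 3.14, 3.14].

### API

Orientations are given as a unit quaternion [x, y, z, w].
In Python, from workcell import sensors, eyes, bot, nets gives the robot as it stands. The module is installed in compiled form; this text tells all that it offers.
- The arm moves only by the shell command python3 -m pendant 'ROWS' [FORCE]. ROWS is JSON, a list of rows, each a list of 7 numbers: the turn, a rotation vector about the tool's x, y, z in degrees, then the shift along the tool's x, y, z in cm, then the finger opening in cm, from 0 to 9.4. In form: [[ax, ay, az, x, y, z, jaw], ...]. A call has 1 to 5 rows; each row shifts and turns the commanded pose from where the row before left it, along the tool's axes as they then stand; what a row does not reach is not made up. A row lasts 1/12 s, in which the tool goes at most 41.7 mm and 7.16 degrees, less where a joint would pass 70% of its speed; a pose out of reach is approached as far as the arm can. A call with a gripper value outside its range is refused whole. The fingers move at their own pace and stop on an object; FORCE is the grip in N (left out, the last holds). Time passes only in rows, so rows that do not move let the fingers close. It gives the time, the measured TCP pose, the force and the opening at its end, in the units of the state.
- sensors.sense(): the state, without advancing time (a new reading comes with each control period).
- eyes.camera(name): name is "scene" or "side" or "wrist"; returns the picture (420x560x3 uint8, blue, green, red); there is no depth.
- eyes.calibration(name): a dict with "vertical_fov" (degrees; the focal length in pixels is half the picture's height over the tangent of half this angle, whatever the lens; pixels are square), "cx", "cy" (the principal point, pixels), "distortion" ([k1, k2, p1, p2, k3] as OpenCV has them; the pictures are not rectified), "R" (3x3) and "t" (3): a world point X has camera coordinates R X + t. Camera axes: x right, y down, z forward; pixel columns grow to the right and rows downward; lengths in m; the calibration is good to about 2 mm. A picture is of the moment at which its call begins: read the wrist's pose just before it. calibration takes no time and is no camera call; for the wrist camera it gives the pose at the moment of the call.
- bot.hand_in(): hands the job in, once; it reports no verdict.
Trained networks look in the newest picture that a camera, given by its name, has taken for a name from the list of things; names that differ only in an ending like _2 or _b are one class to them, and where a whole thing is asked for, a point or a joint stands for the part that bears it (a point fixed in the world has none). Each returns a list of dicts, best first, with "p" (0 to 1); they miss things now and then, are a little off and sometimes report something else, mostly with a low value. They report only what shows in the picture. A call takes as long as a camera call. They do not tell look-alikes from the thing itself.
- nets.recognise(label, camera): "centre" ([row, column] in pixels, amid what is visible of it).
- nets.outline_of(label, camera): "pixels" (420x560 bool, what is visible of it) and "centre" ([row, column] in pixels, amid what is visible of it).
- nets.tip_of(label, camera): "centre" ([row, column] in pixels: a listed point, or the origin of a listed thing).
The state is a dict: "time_s": time; "q": joint angles; "qd": joint speeds; "effort": joint torques, N m; "ee_pos": TCP position; "tcp_rot": TCP orientation; "ft_force": force on the tool from outside, world axes, zero at the start; "wrist_torque": the same for the moment, N m; "opening": finger opening in m.
Only numpy, scipy, OpenCV 4.12 (cv2) and the standard library are available. Lean on these libraries where they do the work, as an engineer would, in place of code of your own. Each camera call takes 0.05 s, during which the arm holds its last target. There are 200 camera calls.

### The job

I have loaded the titration vessel on the stirrer. Please pick up the lid that fits it (the larger one with the two side ports), set it gently into the vessel's mouth with the wide side port facing the stand's rod, and press it down on its soft seal with a steady push of about 12 N so that I can close the clamp ring round the two rims. Keep that push for a couple of seconds and finish while still holding the lid pressed down; leave the other things on the bench where they are.

Things in the scene. Friction and masses are not known exactly. Their poses are not given: they have to be found in the camera images.
- lid_grip (a point): The white plastic lid that fits, right way up on the bench, 0.22 to 0.34 kg. This point is on its axis, half-way up the knurled screw cap of its centre neck, 50 mm above the bench at the start. The cap is a cylinder 40 mm in diameter, 32 mm high (16 mm above and below this point); the neck below it is 36 mm in diameter. Grip it from above. z up along the axis, x towards the wide side port.
- lid_port (a point): Centre of the top of the lid's wide side port (20 mm diameter, 24 mm high, on the rim's top face), 35 mm along the lid's +x from its axis and 5 mm below lid_grip. Opposite, at x = -36 mm, is a narrow port (12 mm diameter, 18 mm high). Fingers have room beside the cap on the lid's +y and -y sides.
- lid_under (a point): On the lid's axis at the underside of its rim, 41 mm below lid_grip: the face that sits on the seal. The rim is a disc 98 mm in diameter, 12 mm thick, its top face 29 mm below lid_grip. Under it a centring spigot 56 mm in diameter, 9 mm deep, chamfered at its foot; the lid stands on it on the bench.
- lid: The lid's body; origin at the centre of the foot of its spigot, 50 mm below lid_grip; same axes.
- stand: The titration stand, fixed in a run: low white stirrer 220 x 130 mm, 55 mm high (x from -100 to +120 mm) with a steel plate on which the glass vessel stands, held by a ring on a 12 mm steel rod. Origin on the bench under the vessel's axis; z up; x points from the vessel's axis to the rod, 105 mm away. The rod's top is 265 mm above the bench.
- mouth (a point): Centre of the vessel's mouth, on its axis, level with the top of the uncompressed seal, 166 mm above the bench. The glass flange is 98 mm in diameter, its bore 62 mm: the lid's spigot has 3 mm clearance all round and clears the vessel below. The seated lid's rim lies on the seal.
- rod (a point): On the axis of the stand's rod, at the height of mouth, 105 mm along the stand's x.
- seal: Soft dark rubber ring (90 mm outside, 68 mm inside, 6 mm high) lying on the vessel's flange, origin at the centre of its underside, sinking with it when pressed; it yields about 1 mm for each 6 N pressed on it, 4 mm at most (the lid's own weight presses it about 0.5 mm).
- small_lid: A smaller white lid, 74 mm in diameter, with a centre neck (28 mm cap) and no side ports; it belongs to another vessel. 66 mm high, origin under its centre. It may lie in either of the two lids' places. Leave it.
- clamp_ring: The steel clamp ring that the colleague will fit: 112 mm outside diameter, 30 mm high, with a hinge block and a lever, lying on the bench; origin under its centre. Leave it.
- beaker: Empty glass beaker, 72 mm diameter, 88 mm high; origin under its centre. Leave it.
- reagent_bottle: Amber glass bottle, 70 mm diameter, 165 mm high; origin under its centre. Leave it.
- wash_bottle: Clear plastic wash bottle with a bent spout, 66 mm diameter, 180 mm high; origin under its centre. Leave it.
- jar: Small glass jar with a white cap, 44 mm diameter, 55 mm high; origin under its centre. Leave it.
- spatula: Narrow steel laboratory spatula lying flat, 195 mm long, 16 mm wide at most; origin under its middle. Leave it.
- pen: Pen lying on the notes, 125 mm long, 9 mm thick; origin under its middle. Leave it.
There are look-alikes about, which are no part of the job. What is shaped like the lid but green or turquoise is not meant.

How it is judged:
By the outcome, as a careful person would: the job done as asked, in the order asked, and still so for the second after the job is handed in, while the arm keeps its last pose, push and grip.
It also fails if it takes over 48 s, if anything falls off the work surface, if the arm or the gripper's body presses on something with over 40 N, if the wrist force passes 120 N, or if a joint passes its speed limit or range.

## Working session

There is one attempt and no reset: what is moved stays moved. The work goes in short steps, Python scripts to look and compute and a shell command to move; the robot and the scene stay as the last step left them, time stands still between calls to the robot, and variables do not carry over. Pictures are saved under pics/ and viewed, about 8 in all and at most 12, crops included, and the job is handed in when it is done.

```bash
mkdir -p pics; cat > h.py <<'E'
import numpy as np, cv2
from workcell import sensors, eyes, bot, nets
def cam(n):
    c=eyes.calibration(n); f=210/np.tan(np.radians(c["vertical_fov"])/2)
    K=np.array([[f,0,c["cx"]],[0,f,c["cy"]],[0,0,1]]); return K,np.array(c["distortion"],float),np.array(c["R"]),np.array(c["t"])
def ray(n,rc,C=None):
    K,D,R,t=C or cam(n)
    p=cv2.undistortPoints(np.array([[[rc[1],rc[0]]]],float),K,D)[0,0]
    return -R.T@t, R.T@np.array([p[0],p[1],1])
def onz(n,rc,z,C=None):
    o,d=ray(n,rc,C); return o+d*(z-o[2])/d[2]
def tri(rays):
    A=0;b=0
    for o,d in rays:
        d=d/np.linalg.norm(d);P=np.eye(3)-np.outer(d,d);A=A+P;b=b+P@o
    return np.linalg.solve(A,b)
def proj(n,X,C=None):
    K,D,R,t=C or cam(n)
    return cv2.projectPoints(np.atleast_2d(np.array(X,float)),cv2.Rodrigues(R)[0],t,K,D)[0][:,0,::-1]
E
python3 - <<'E'
from h import *
np.set_printoptions(precision=4,suppress=True)
s=sensors.sense();print(s["time_s"],s["ee_pos"],s["tcp_rot"],s["ft_force"])
a={}
for n in("scene","side"):
    a[n]=eyes.camera(n)
    cv2.imwrite(f"pics/{n}0.png",a[n])
    for l in("lid_grip","lid_port","lid_under","mouth","rod","small_lid","stand"):
        z={"lid_grip":.05,"lid_port":.045,"lid_under":.009,"mouth":.166,"rod":.166}.get(l,0)
        for d in nets.tip_of(l,n)[:3]: print(n,l,round(d["p"],2),np.round(d["centre"],1),onz(n,d["centre"],z))
E
```

```text
0.0 [0.2681 0.5915 0.2044] [ 0.2113  0.9774 -0.0009 -0.0004] [0.0887 0.3384 0.1698]
scene lid_grip 0.93 [244.6 333. ] [0.46   0.1495 0.05  ]
scene lid_grip 0.82 [226.8 284.8] [0.4985 0.0073 0.05  ]
scene lid_grip 0.69 [220.8 366.5] [0.3094 0.1418 0.05  ]
scene lid_port 0.83 [221.7 356.9] [0.3268 0.1221 0.045 ]
scene lid_port 0.59 [208.6 327.9] [0.3367 0.0211 0.045 ]
scene lid_port 0.58 [221.1 292.5] [ 0.4589 -0.0033  0.045 ]
scene lid_under 0.95 [236.4 288.2] [0.4843 0.0064 0.009 ]
scene lid_under 0.83 [235.6 364.7] [0.3215 0.1508 0.009 ]
scene lid_under 0.8 [259.6 332.1] [0.4682 0.1576 0.009 ]
scene rod 0.95 [179.  209.6] [ 0.6078 -0.1784  0.166 ]
scene small_lid 0.88 [302.  348.3] [ 0.5462  0.2782 -0.    ]
scene stand 0.69 [220.  248.8] [ 0.5083 -0.1437  0.    ]
side lid_grip 0.89 [240.2 211.3] [ 0.3615 -0.0072  0.05  ]
side lid_grip 0.87 [197.  247.8] [0.4626 0.136  0.05  ]
side lid_grip 0.76 [197.6 194.8] [0.3136 0.1502 0.05  ]
side lid_port 0.82 [191.2 259.9] [0.4977 0.1594 0.045 ]
side lid_port 0.77 [229.8 199. ] [0.3276 0.0355 0.045 ]
side lid_port 0.76 [211.9 195.2] [0.3155 0.1006 0.045 ]
side lid_under 0.93 [201.9 249.6] [0.4655 0.1545 0.009 ]
side lid_under 0.91 [207.3 199.5] [0.3207 0.1493 0.009 ]
side lid_under 0.88 [247.8 212.9] [ 0.3602 -0.0009  0.009 ]
side mouth 0.7 [257.6 267.7] [ 0.5036 -0.1618  0.166 ]
side rod 0.56 [259.1 316.5] [ 0.611  -0.1775  0.166 ]
side rod 0.38 [169.6 275.9] [0.5441 0.1168 0.166 ]
side stand 0.65 [295.8 272.7] [ 0.5084 -0.1599  0.    ]
```

```bash
python3 -c "
import cv2,numpy as np
a=cv2.imread('pics/scene0.png');b=cv2.imread('pics/side0.png')
cv2.imwrite('pics/both.png',cv2.resize(np.vstack([a,b]),(400*1,600)))"
```

```text
(no output)
```

View pics/scene0.png

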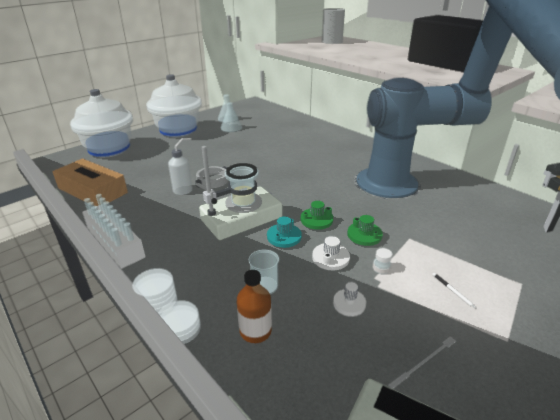

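View pics/side0.png

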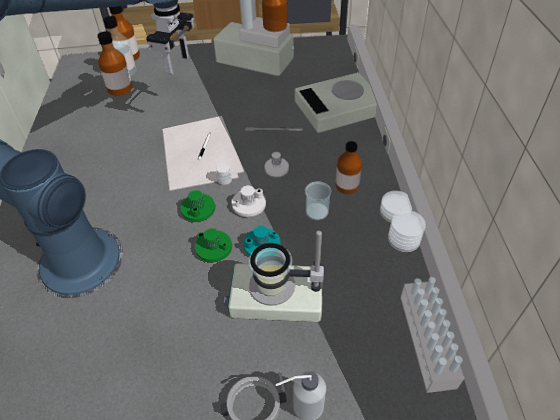

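The scene view shows these lid-shaped candidates:
- a white lid with ports at (245,333)
- a turquoise one at (230,285)
- green ones at (213,318) and (229,366)
- the small portless lid at (300,349)

In the side view the white ported lid is at (200,248), the vessel's mouth at about (258,270) and the rod at about (259,318). I choose the white ported lid and will check it in a close crop.

```bash
python3 - <<'E'
from h import *
np.set_printoptions(precision=4,suppress=True)
a=cv2.imread('pics/scene0.png')[225:275,300:365];b=cv2.imread('pics/side0.png')[175:225,215:280]
c=cv2.imread('pics/side0.png')[225:325,215:345];d=cv2.imread('pics/scene0.png')[140:240,180:310]
f=lambda i:cv2.resize(i,(390,300),interpolation=cv2.INTER_CUBIC)
cv2.imwrite('pics/crop.png',np.vstack([np.hstack([f(a),f(b)]),np.hstack([f(d),f(c)])]))
g=tri([ray("scene",[244.6,333]),ray("side",[197,247.8])]);print("grip",g)
u=tri([ray("scene",[259.6,332.1]),ray("side",[201.9,249.6])]);print("under",u)
r=tri([ray("scene",[179,209.6]),ray("side",[259.1,316.5])]);print("rod",r)
for n in("scene","side"):
    eyes.camera(n)
    for o in nets.outline_of("lid",n)[:4]:
        print(n,o["p"],o["centre"],o["pixels"].sum())
    for X,l in((g,"g"),):
        for th in range(0,360,45):
            print(n,th,proj(n,[.461+.035*np.cos(np.radians(th)),.147+.035*np.sin(np.radians(th)),.045])[0])
E
```

```text
grip [0.4592 0.1447 0.0443]
under [0.4657 0.1561 0.0069]
rod [ 0.6098 -0.1773  0.1667]
scene 0.7 [253.4, 329.8] 923
scene 0.67 [219.3, 316.5] 699
scene 0.64 [233.4, 280.7] 768
scene 0.63 [229.5, 361.3] 790
scene 0 [251.6379 322.7127]
scene 45 [254.4902 332.7005]
scene 90 [252.1683 342.2082]
scene 135 [246.1938 345.396 ]
scene 180 [240.2466 340.6845]
scene 225 [237.6531 331.0845]
scene 270 [239.7583 321.9509]
scene 315 [245.4742 318.3752]
side 0.83 [203.4, 252.2] 821
side 0.68 [239.8, 258.0] 558
side 0.61 [206.7, 197.2] 780
side 0.57 [244.6, 211.7] 955
side 0 [194.4122 259.5487]
side 45 [188.4329 255.4887]
side 90 [186.5639 246.7195]
side 135 [189.8144 238.2186]
side 180 [196.4023 234.8327]
side 225 [202.5591 238.703 ]
side 270 [204.5535 247.7013]
side 315 [201.1253 256.392 ]
```

View pics/crop.png

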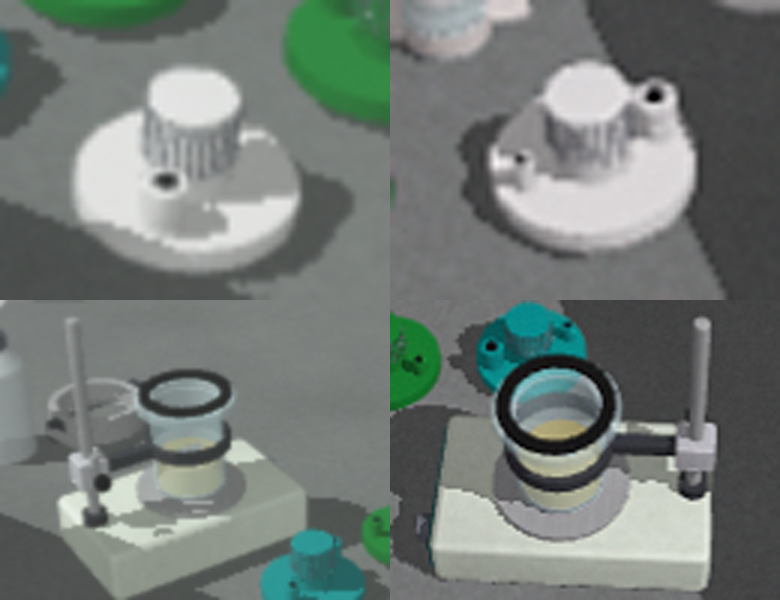

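The crop confirms the choice: the white lid has a knurled cap, a wide port at scene (255,327) / side (191,259), and a narrow port at side (201,237). The seal ring is at about scene (171,242) / side (260,271). Next I triangulate these points and plan the approach.

```bash
cat >> h.py <<'E'
from scipy.spatial.transform import Rotation as Ro
def plan(p,yaw_y):
    "shift (tool axes at the current pose, cm) to TCP target p; turn about tool z (deg) so tool y has world yaw yaw_y mod 180; tilt"
    s=sensors.sense();R=Ro.from_quat(s["tcp_rot"]).as_matrix()
    d=R.T@(np.array(p)-s["ee_pos"])*100
    y=np.degrees(np.arctan2(R[1,1],R[0,1])); e=(yaw_y-y+90)%180-90
    print("t",s["time_s"],"pos",s["ee_pos"],"yawy",round(y,2),"shift cm",d.round(2),"turn z",round(-e,2),"toolz",R[:,2].round(4),"F",np.round(s["ft_force"],2),"q6",round(s["q"][5],2))
E
python3 - <<'E'
from h import *
np.set_printoptions(precision=4,suppress=True)
port=tri([ray("scene",[255,327.5]),ray("side",[190.8,259.2])]);print("port",port)
top=tri([ray("scene",[241.2,332.3]),ray("side",[190,248.3])]);print("captop",top)
print("narrow",onz("side",[201.3,236.7],.039))
print("yaw",np.degrees(np.arctan2(*(port-top)[1::-1])))
m=[]
for n,w in(("scene",(150,195,215,270)),("side",(235,285,240,305))):
    im=cv2.imread(f"pics/{n}0.png")[w[0]:w[1],w[2]:w[3]].max(2)
    k=(im<60).astype(np.uint8)
    nn,lab,st,ce=cv2.connectedComponentsWithStats(k);i=1+st[1:,4].argmax()
    c=max(cv2.findContours((lab==i).astype(np.uint8),0,2)[0],key=len)
    e=cv2.fitEllipse(cv2.convexHull(c));print(n,e,st[i])
    rc=[e[0][1]+w[0],e[0][0]+w[2]];m.append(ray(n,rc));print(rc,onz(n,rc,.166))
print("mouth tri",tri(m))
plan([.461,.147,.2],112)
E
```

```text
port [0.4956 0.1629 0.0434]
captop [0.4653 0.15   0.0639]
narrow [0.4304 0.1332 0.039 ]
yaw 23.173984212101708
scene ((26.224130630493164, 20.58642578125), (14.557137489318848, 29.95123863220215), 86.58251953125) [ 12  14  29  15 133]
[170.58642578125, 241.22413063049316] [ 0.5139 -0.1584  0.166 ]
side ((29.87371826171875, 24.319961547851562), (33.279327392578125, 39.307640075683594), 83.31218719482422) [ 11   8  39  34 434]
[259.31996154785156, 269.87371826171875] [ 0.5081 -0.167   0.166 ]
mouth tri [ 0.5087 -0.1646  0.162 ]
t 1.0 pos [0.2685 0.592  0.2055] yawy 65.6 shift cm [-35.91 -32.57   0.55] turn z -46.4 toolz [ 0.      0.0001 -1.    ] F [-0.33  0.49  0.15] q6 -0.17
```

```bash

python3 -m pendant '[[0,0,0,-2.4,-2.2,0,9.4],[0,0,0,-2.4,-2.2,0,9.4],[0,0,0,-2.4,-2.2,0,9.4],[0,0,0,-2.4,-2.2,0,9.4],[0,0,0,-2.4,-2.2,0,9.4]]'
python3 -m pendant '[[0,0,0,-2.4,-2.2,0,9.4],[0,0,0,-2.4,-2.2,0,9.4],[0,0,0,-2.4,-2.2,0,9.4],[0,0,0,-2.4,-2.2,0,9.4],[0,0,0,-2.4,-2.2,0,9.4]]' >/dev/null
python3 -m pendant '[[0,0,0,-2.4,-2.2,0,9.4],[0,0,0,-2.4,-2.2,0,9.4],[0,0,0,-2.4,-2.2,0,9.4],[0,0,0,-2.4,-2.2,0,9.4],[0,0,0,-2.4,-2.2,0,9.4]]' >/dev/null
python3 -m pendant '[[0,0,-6,0,0,0,9.4],[0,0,-6,0,0,0,9.4],[0,0,-6,0,0,0,9.4],[0,0,-6,0,0,0,9.4]]' >/dev/null
python3 -m pendant '[[0,0,-6,0,0,0,9.4],[0,0,-6,0,0,0,9.4],[0,0,-6,0,0,0,9.4],[0,0,-5,0,0,0,9.4],[0,0,0,0,0,0,9.4]]' >/dev/null
python3 - <<'E'
from h import *
np.set_printoptions(precision=4,suppress=True)
plan([.463,.149,.2],113)
C=cam("wrist");im=eyes.camera("wrist");cv2.imwrite("pics/w1.png",im)
for l,z in(("lid_grip",.05),("lid_port",.045),("lid_under",.009)):
    for d in nets.tip_of(l,"wrist")[:2]: print(l,round(d["p"],2),np.round(d["centre"],1),onz("wrist",d["centre"],z,C))
print(proj("wrist",[[.463,.149,.066],[.463,.149,.05]],C))
E
```

```text
time_s: 1.42
ee_pos: [0.3326, 0.4409, 0.2055]
tcp_rot: [0.211, 0.977, 0.0, 0.0]
ft_force: [0.7, -1.2, -0.3]
opening: 0.0939
t 3.0 pos [0.46   0.1427 0.2056] yawy 112.68 shift cm [-0.51  0.46  0.56] turn z -0.32 toolz [ 0.0003  0.     -1.    ] F [-0.3  -0.68  0.38] q6 -1.9
lid_grip 0.74 [166.8 118.4] [ 0.4917 -0.0039  0.05  ]
lid_grip 0.71 [171.7 418.5] [0.3931 0.2426 0.05  ]
lid_port 0.79 [128.8 118.6] [ 0.461  -0.0151  0.045 ]
lid_port 0.7 [ 21.8 316.7] [0.3154 0.11   0.045 ]
lid_under 0.81 [ 34.5 183.4] [0.3637 0.0012 0.009 ]
lid_under 0.79 [160.3 138.2] [ 0.4897 -0.0024  0.009 ]
[[206.9093 290.6553]
 [202.8705 290.3939]]
```

View pics/w1.png

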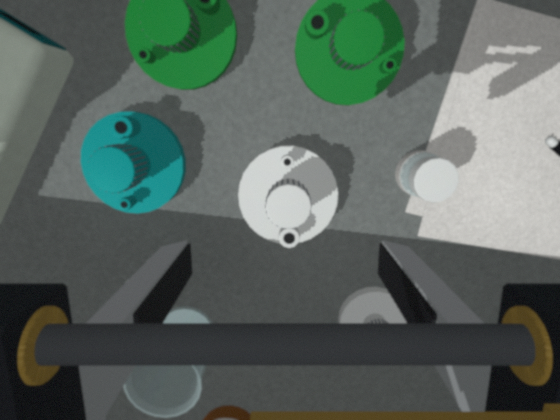

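The wrist view shows the white lid: cap top at (204,288), wide port at (238,289), narrow port at (160,287). From these I compute the lid's pose.

```bash
python3 - <<'E'
from h import *
np.set_printoptions(precision=4,suppress=True)
im=cv2.imread("pics/w1.png")
C=cam("wrist")
t=onz("wrist",[204.5,288.3],.066,C);p=onz("wrist",[238,289],.045,C);n=onz("wrist",[161,287.2],.039,C)
print(t,p,n,"yaw",np.degrees(np.arctan2(*(p-n)[1::-1])),"axis from ports",n+(p-n)*36/71)
k=((im.min(2)>150)&(np.ptp(im,2)<25)).astype(np.uint8)
nn,lab,st,ce=cv2.connectedComponentsWithStats(k);i=lab[185,265];print(st[i])
c=max(cv2.findContours((lab==i).astype(np.uint8),0,2)[0],key=len);e=cv2.fitEllipse(cv2.convexHull(c));print(e,onz("wrist",e[0][::-1],.019,C))
ax=(n+(p-n)*36/71)
plan([ax[0],ax[1],.12],np.degrees(np.arctan2(*(p-n)[1::-1]))+90)
E
```

```text
[0.4618 0.1463 0.066 ] [0.4956 0.1614 0.045 ] [0.4303 0.1323 0.039 ] yaw 23.98708278292366 axis from ports [0.4634 0.147  0.042 ]
[ 238  146  100  102 5758]
((287.3252868652344, 195.35345458984375), (98.69781494140625, 100.11580657958984), 159.85655212402344) [0.4633 0.1464 0.019 ]
t 3.2 pos [0.46   0.1428 0.2055] yawy 112.51 shift cm [-0.48  0.27  8.55] turn z -1.47 toolz [ 0.0001  0.     -1.    ] F [-0.34 -0.04 -0.34] q6 -1.9
```

```bash

python3 -m pendant '[[0,0,-1.4,-0.48,0.27,1.5,9.4],[0,0,0,0,0,3,9.4],[0,0,0,0,0,3,9.4],[0,0,0,0,0,3,9.4],[0,0,0,0,0,0,9.4]]'
python3 - <<'E'
from h import *
np.set_printoptions(precision=4,suppress=True)
plan([.463,.1467,.031],113.8)
C=cam("wrist");im=eyes.camera("wrist");cv2.imwrite("pics/w2.png",im)
print(proj("wrist",[[.463,.1467,.066]],C))
for d in nets.tip_of("lid_port","wrist")[:2]: print(d["p"],d["centre"],onz("wrist",d["centre"],.045,C))
E
```

```text
time_s: 3.62
ee_pos: [0.4588, 0.1467, 0.0948]
tcp_rot: [-0.207, 0.978, 0.001, -0.006]
ft_force: [0.2, -0.3, -0.7]
opening: 0.0942
t 3.6167 pos [0.4588 0.1467 0.0948] yawy 113.93 shift cm [-0.45 -0.2   6.37] turn z 0.13 toolz [-0.0113 -0.0008 -0.9999] F [ 0.22 -0.31 -0.68] q6 -1.92
[[249.0831 282.2993]]
0.7 [125.9, 34.0] [ 0.4591 -0.0148  0.045 ]
0.62 [290.8, 285.9] [0.4949 0.1633 0.045 ]
```

```bash

python3 -m pendant '[[0,0,0,0,0,0,9.4],[0,0,0,0,0,0,9.4]]' | head -3
python3 -c "
from h import *
plan([.463,.1467,.031],113.8)
C=cam('wrist');a=onz('wrist',[290.8,285.9],.045,C);print(a)"
```

```text
time_s: 3.88
ee_pos: [0.4652, 0.1472, 0.1029]
tcp_rot: [-0.208, 0.978, -0.0, 0.002]
t 3.8833 pos [0.46519653 0.14723564 0.1028585 ] yawy 113.99 shift cm [0.25 0.05 7.18] turn z 0.19 toolz [ 4.2e-03  3.0e-04 -1.0e+00] F [-0.28 -0.41 -1.09] q6 -1.92
[0.50591439 0.16572115 0.045     ]
```

```bash

python3 -m pendant '[[0,0,0,0,0,1,9.4],[0,0,0,0,0,1.4,9.4],[0,0,0,0,0,1.4,9.4],[0,0,0,0,0,1.2,9.4],[0,0,0,0,0,0.8,9.4]]' >/dev/null
python3 -m pendant '[[0,0,0,0,0,0.6,9.4],[0,0,0,0,0,0.3,9.4],[0,0,0,0,0,0,9.4],[0,0,0,0,0,0,9.4],[0,0,0,0,0,0,9.4]]' |head -3
python3 -c "
from h import *
plan([.463,.1467,.031],113.8)
C=cam('wrist');im=eyes.camera('wrist');cv2.imwrite('pics/w3.png',im)"
```

```text
time_s: 4.72
ee_pos: [0.4641, 0.1471, 0.0341]
tcp_rot: [-0.208, 0.978, -0.0, 0.001]
t 4.7167 pos [0.46406949 0.14714622 0.03414321] yawy 114.0 shift cm [0.12 0.   0.31] turn z 0.2 toolz [ 1.4e-03  1.0e-04 -1.0e+00] F [0.06 0.19 0.23] q6 -1.92
```

View pics/w3.png

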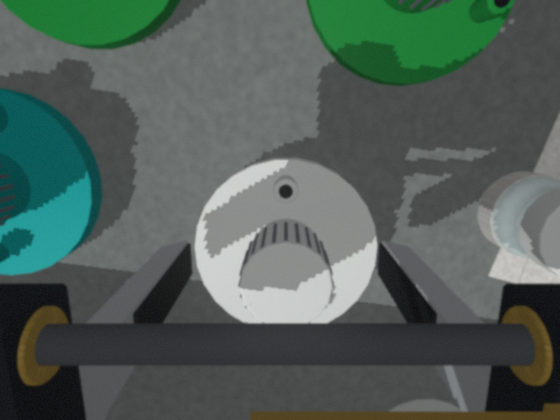

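The lid sits centred between the fingers: cap at about (280,287), narrow port at (190,286). I settle the height and close.

```bash

python3 -m pendant '[[0,0,0,0.1,0,0.25,9.4],[0,0,0,0,0,0,9.4],[0,0,0,0,0,0,6],[0,0,0,0,0,0,5],[0,0,0,0,0,0,4.2]]' 45 >/dev/null
python3 -m pendant '[[0,0,0,0,0,0,3],[0,0,0,0,0,0,3],[0,0,0,0,0,0,3],[0,0,0,0,0,0,3],[0,0,0,0,0,0,3]]' 45
python3 -m pendant '[[0,0,0,0,0,0,3],[0,0,0,0,0,0,3],[0,0,0,0,0,0,3]]' 45
python3 -c "
from h import *
plan([.463,.1467,.231],113.8)"
```

```text
time_s: 5.6
ee_pos: [0.4625, 0.1467, 0.031]
tcp_rot: [-0.208, 0.978, -0.0, -0.0]
ft_force: [-0.5, 0.2, -0.3]
opening: 0.0439
time_s: 5.85
ee_pos: [0.4625, 0.1467, 0.0309]
tcp_rot: [-0.208, 0.978, 0.0, -0.0]
ft_force: [-0.4, 0.1, 0.0]
opening: 0.0394
t 5.85 pos [0.46245436 0.14672084 0.0309344 ] yawy 114.0 shift cm [-5.000e-02 -2.000e-02 -2.001e+01] turn z 0.2 toolz [-1.e-04  1.e-04 -1.e+00] F [-0.44  0.09  0.03] q6 -1.92
```

```bash

python3 -m pendant '[[0,0,0,0,0,-0.3,3],[0,0,0,0,0,-0.8,3],[0,0,0,0,0,-1.5,3],[0,0,0,0,0,-2,3],[0,0,0,0,0,-2.4,3]]' >/dev/null
python3 -m pendant '[[0,0,0,0,0,-2.6,3],[0,0,0,0,0,-2.6,3],[0,0,0,0,0,-2.5,3],[0,0,0,0,0,-2.3,3],[0,0,0,0,0,-1.7,3]]' >/dev/null
python3 -m pendant '[[0,0,0,0,0,-1,3],[0,0,0,0,0,-0.3,3],[0,0,0,0,0,0,3],[0,0,0,0,0,0,3],[0,0,0,0,0,0,3]]'
python3 -c "
from h import *
plan([.49,-.06,.231],82)
C=cam('wrist');im=eyes.camera('wrist');cv2.imwrite('pics/w4.png',im)
for d in nets.tip_of('lid_port','wrist')[:2]: print(d['p'],d['centre'],onz('wrist',d['centre'],.245,C))
"
```

```text
time_s: 7.1
ee_pos: [0.4616, 0.1466, 0.2293]
tcp_rot: [-0.208, 0.978, 0.0, -0.001]
ft_force: [-0.8, -0.3, -2.2]
opening: 0.0391
t 7.1 pos [0.46158793 0.14656915 0.22928443] yawy 114.0 shift cm [  5.81 -20.03  -0.18] turn z 32.0 toolz [-3.e-03 -2.e-04 -1.e+00] F [-0.79 -0.27 -2.24] q6 -1.92
0.93 [121.3, 126.8] [0.42657819 0.05805523 0.245     ]
0.81 [26.5, 315.4] [0.36127189 0.11465676 0.245     ]
```

```bash

python3 -m pendant '[[0,0,3,0.3,-1,0,3],[0,0,5,0.6,-2,0,3],[0,0,5,0.7,-2.2,0,3],[0,0,5,0.9,-2.2,0,3],[0,0,5,1,-2.2,0,3]]' >/dev/null
python3 -m pendant '[[0,0,5,1,-2,0,3],[0,0,4,1,-1.5,0,3],[0,0,0,0,-1,0,3],[0,0,0,0,-0.5,0,3],[0,0,0,0,0,0,3]]' >/dev/null
python3 -m pendant '[[0,0,0,0,0,0,3],[0,0,0,0,0,0,3],[0,0,0,0,0,0,3]]' |head -2
python3 - <<'E'
from h import *
np.set_printoptions(precision=4,suppress=True)
plan([.509,-.163,.231],82)
C=cam('wrist');im=eyes.camera('wrist');cv2.imwrite('pics/w5.png',im)
print(proj("wrist",[[.509,-.163,.166],[.61,-.177,.166],[.61,-.177,.265]],C))
for l in("mouth","rod"):
  for d in nets.tip_of(l,'wrist')[:2]: print(l,d['p'],d['centre'],onz('wrist',d['centre'],.166,C))
E
```

```text
time_s: 8.28
ee_pos: [0.4299, -0.0025, 0.2309]
t 8.2833 pos [ 0.4299 -0.0025  0.2309] yawy 82.09 shift cm [-10.04 -14.81  -0.02] turn z 0.09 toolz [-0.0002  0.0002 -1.    ] F [ 0.06 -0.24 -3.2 ] q6 -1.7
[[356.6015  82.7224]
 [470.1246  98.5477]
 [638.4315   9.3274]]
rod 0.24 [242.2, 282.6] [ 0.4421 -0.0064  0.166 ]
```

View pics/w5.png

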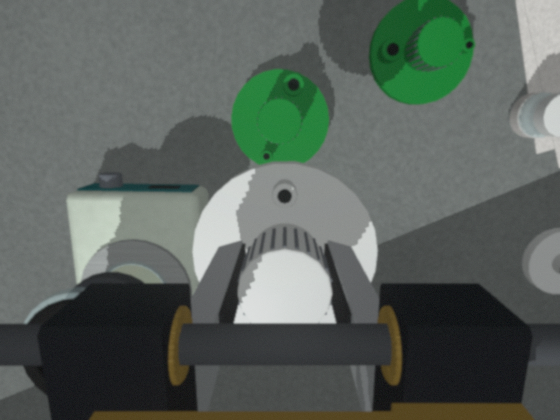

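The lid is held squarely: cap at (285,285), narrow port at (195,285). The gripper hides the mouth at about (357,83), so I go round to +x to see it from near.

```bash

python3 -m pendant '[[0,0,0,-0.7,-0.1,0,3],[0,0,0,-1.5,-0.3,0,3],[0,0,0,-2.2,-0.3,0,3],[0,0,0,-2.5,-0.4,0,3],[0,0,0,-2.5,-0.4,0,3]]' >/dev/null
python3 -m pendant '[[0,0,0,-2.5,-0.4,0,3],[0,0,0,-2,-0.3,0,3],[0,0,0,-1.2,-0.2,0,3],[0,0,0,-0.5,0,0,3],[0,0,0,0,0,0,3]]' >/dev/null
python3 -m pendant '[[0,0,0,0,0,0,3],[0,0,0,0,0,0,3],[0,0,0,0,0,0,3]]' |head -2
python3 - <<'E'
from h import *
np.set_printoptions(precision=4,suppress=True)
plan([.509,-.163,.231],82)
C=cam('wrist');im=eyes.camera('wrist');cv2.imwrite('pics/w6.png',im)
print(proj("wrist",[[.509,-.163,.166],[.61,-.177,.166],[.61,-.177,.265]],C))
for l in("mouth","rod"):
  for d in nets.tip_of(l,'wrist')[:2]: print(l,d['p'],d['centre'],onz('wrist',d['centre'],.166,C))
E
```

```text
time_s: 9.52
ee_pos: [0.5803, -0.0482, 0.231]
t 9.5167 pos [ 0.5803 -0.0482  0.231 ] yawy 82.02 shift cm [  5.47 -12.35   0.  ] turn z 0.02 toolz [-0.0001  0.     -1.    ] F [-0.14 -0.55 -2.59] q6 -1.71
[[140.9457  91.149 ]
 [289.2985 109.0068]
 [387.9019   7.6594]]
mouth 0.95 [138.8, 89.5] [ 0.5076 -0.1637  0.166 ]
rod 0.86 [297.1, 103.0] [ 0.6152 -0.1826  0.166 ]
rod 0.24 [232.4, 427.9] [0.5991 0.0454 0.166 ]
```

View pics/w6.png

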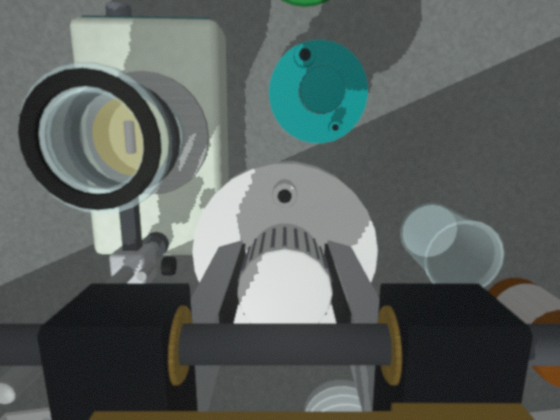

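The seal ring shows clearly, centred near (138,90), with the stirrer's edges beside it and the lid at (285,285). I fit the ring, and the edges for yaw.

```bash
python3 - <<'E'
from h import *
np.set_printoptions(precision=4,suppress=True)
C=cam('wrist');im=cv2.imread('pics/w6.png')
k=(im.max(2)<62).astype(np.uint8);k[:,200:]=0;k[225:]=0
k=cv2.morphologyEx(k,cv2.MORPH_OPEN,np.ones((5,5),np.uint8))
nn,lab,st,ce=cv2.connectedComponentsWithStats(k);i=1+st[1:,4].argmax();print(st[i])
c=max(cv2.findContours((lab==i).astype(np.uint8),cv2.RETR_EXTERNAL,cv2.CHAIN_APPROX_NONE)[0],key=len)[:,0]
# outer / inner contour onto z=.166, robust circle fit
cs,h=cv2.findContours((lab==i).astype(np.uint8),cv2.RETR_CCOMP,cv2.CHAIN_APPROX_NONE)
from scipy.optimize import least_squares
for q in sorted(cs,key=len)[-2:]:
    P=np.array([onz('wrist',[y,x],.166,C)[:2] for x,y in q[:,0]])
    f=least_squares(lambda v:np.hypot(*(P-v[:2]).T)-v[2],[.508,-.163,.04],loss='soft_l1',f_scale=.0005)
    r=np.abs(f.fun);print("circle",f.x,"med res",np.median(r))
# stirrer side edges
g=cv2.cvtColor(im,6).astype(int)
def edge(pts,z=.055):
    P=np.array([onz('wrist',p,z,C)[:2] for p in pts]);v=np.linalg.svd(P-P.mean(0))[2][0];return P,np.degrees(np.arctan2(v[1],v[0]))
R=[(r,180+np.argmin(np.diff(g[r,180:250]))+.5) for r in range(30,120,6)]
T=[(5+np.argmax(np.diff(g[5:40,x]))+.5,x) for x in range(135,210,6)]
print(np.array(R)[:,1],edge(R)[1]);print(np.array(T)[:,0],edge(T)[1])
print("rod base",onz('wrist',[297.1,103],.166,C))
E
```

```text
[  19   69  141  140 6277]
circle [ 0.5095 -0.1632  0.034 ] med res 0.00019365620665482905
circle [ 0.5094 -0.1642  0.0436] med res 0.000310163092299566
[221.5 224.5 225.5 225.5 225.5 225.5 225.5 225.5 226.5 225.5 226.5 225.5
 226.5 227.5 227.5] -7.620760608406153
[17.5 17.5 17.5 17.5 18.5 17.5 18.5 18.5 18.5 18.5 18.5 18.5 18.5] 81.24112723878216
rod base [ 0.6155 -0.1829  0.166 ]
```

```bash
python3 - <<'E'
from h import *
np.set_printoptions(precision=4,suppress=True)
C=cam('wrist');im=cv2.imread('pics/w6.png')
s=sensors.sense();R=Ro.from_quat(s["tcp_rot"]).as_matrix();p=np.array(s["ee_pos"]);g=p+np.array([0,0,.019])
cr=im[176:206,268:302];k=(cr.max(2)<60);rc=np.argwhere(k).mean(0)+[176,268];print("hole px",rc,k.sum())
n=onz('wrist',rc,g[2]-.011,C);print("narrow rel, in tool axes mm",R.T@(n-g)*1000,"expect x=36")
# rim outline: white pixels left/right extremes and top, map on rim top z
w=((im.min(2)>95)&(np.ptp(im.astype(int),2)<30)).astype(np.uint8);w[:,:185]=0;w[270:]=0;w[:,385:]=0
nn,lab,st,ce=cv2.connectedComponentsWithStats(w);i=lab[215,330];print(st[i])
c=max(cv2.findContours((lab==i).astype(np.uint8),0,cv2.CHAIN_APPROX_NONE)[0],key=len)[:,0]
c=c[(c[:,1]<235)&((c[:,1]<200)|(c[:,0]<205)|(c[:,0]>360))]
P=np.array([(R.T@(onz('wrist',[y,x],g[2]-.029,C)-g))[:2] for x,y in c])*1000
from scipy.optimize import least_squares
f=least_squares(lambda v:np.hypot(*(P-v[:2]).T)-v[2],[0,0,49],loss='soft_l1',f_scale=.5);print("rim centre rel tool xy mm,r",f.x,np.median(abs(f.fun)))
f=least_squares(lambda v:np.hypot(*(P-v[:2]).T)-49,[0,0],loss='soft_l1',f_scale=.5);print(f.x)
plan([.5095,-.1634,.231],82)
E
```

```text
hole px [195.6727 284.1909] 110
narrow rel, in tool axes mm [34.3261 -1.083  10.9917] expect x=36
[  185     0   194   270 28911]
rim centre rel tool xy mm,r [ 76.2727 -14.9146  34.2728] 11.091517507658267
[71.8818 17.7358]
t 9.6667 pos [ 0.5805 -0.0484  0.2312] yawy 82.01 shift cm [  5.43 -12.37   0.01] turn z 0.01 toolz [ 0.0002 -0.0001 -1.    ] F [-0.04  0.19 -3.06] q6 -1.71
```

Measured values:
- **Mouth:** (0.5095, -0.1634), with the inner radius fitting at exactly 34 mm.
- **Stand yaw:** about -8°.
- **Lid:** about 1 mm off along the tool's x.

Now move over the mouth.

```bash

python3 -m pendant '[[0,0,0,0.3,-0.6,0,3],[0,0,0,0.6,-1.4,0,3],[0,0,0,0.9,-2,0,3],[0,0,0,1,-2.2,0,3],[0,0,0,1,-2.2,0,3]]' >/dev/null
python3 -m pendant '[[0,0,0,0.8,-1.8,0,3],[0,0,0,0.6,-1.3,0,3],[0,0,0,0.25,-0.6,0,3],[0,0,0,0.1,-0.22,0,3],[0,0,0,0,0,0,3]]' >/dev/null
python3 -m pendant '[[0,0,0,0,0,0,3],[0,0,0,0,0,0,3],[0,0,0,0,0,0,3]]' |head -2
python3 - <<'E'
from h import *
plan([.5085,-.1629,.231],82)
a=eyes.camera("scene")[100:250,170:320];b=eyes.camera("side")[180:330,200:350]
f=lambda i:cv2.resize(i,(400,400),interpolation=cv2.INTER_CUBIC)
cv2.imwrite("pics/over.png",np.hstack([f(a),f(b)]))
E
```

```text
time_s: 10.75
ee_pos: [0.5091, -0.1622, 0.2309]
t 10.75 pos [ 0.5090518  -0.16222842  0.23091405] yawy 82.07 shift cm [ 0.05 -0.07 -0.01] turn z 0.07 toolz [-0.e+00  2.e-04 -1.e+00] F [-0.23  0.2  -2.26] q6 -1.95
```

View pics/over.png

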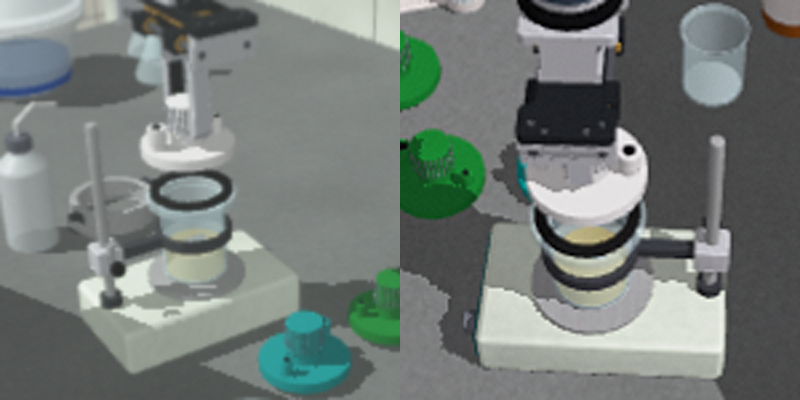

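The lid hangs above the mouth with the wide port on the rod's side (port at (155,135) in the left half and (628,150) in the right). Now a gentle descent, watching the force.

```bash

python3 -m pendant '[[0,0,0,0.05,-0.07,0.4,3],[0,0,0,0,0,0.8,3],[0,0,0,0,0,0.8,3],[0,0,0,0,0,0.6,3],[0,0,0,0,0,0.3,3]]' >/dev/null
python3 -m pendant '[[0,0,0,0,0,0,3],[0,0,0,0,0,0,3],[0,0,0,0,0,0.2,3],[0,0,0,0,0,0.2,3],[0,0,0,0,0,0.1,3]]' 
python3 -m pendant '[[0,0,0,0,0,0.2,3],[0,0,0,0,0,0.2,3],[0,0,0,0,0,0.1,3],[0,0,0,0,0,0,3],[0,0,0,0,0,0,3]]' 
python3 -c "
from h import *
plan([.5085,-.1629,.186],82);print(sensors.sense()['wrist_torque'])"
```

```text
time_s: 11.68
ee_pos: [0.5082, -0.1635, 0.1969]
tcp_rot: [0.07, 0.998, -0.0, 0.0]
ft_force: [1.0, -1.0, -3.2]
opening: 0.0395
time_s: 12.1
ee_pos: [0.5081, -0.1635, 0.1919]
tcp_rot: [0.07, 0.998, 0.0, -0.0]
ft_force: [0.6, -0.2, -3.3]
opening: 0.0392
t 12.1 pos [ 0.50813964 -0.16349056  0.19189171] yawy 82.0 shift cm [-0.03  0.06  0.59] turn z 0.0 toolz [-1.e-04  1.e-04 -1.e+00] F [ 0.6  -0.21 -3.32] q6 -1.96
[-0.01171081 -0.02733691 -0.01269668]
```

```bash

python3 -m pendant '[[0,0,0,0,0,0.1,3],[0,0,0,0,0,0.1,3],[0,0,0,0,0,0,3],[0,0,0,0,0,0,3]]' | sed -n 2,4p
python3 -m pendant '[[0,0,0,0,0,0.1,3],[0,0,0,0,0,0.1,3],[0,0,0,0,0,0,3],[0,0,0,0,0,0,3]]' | sed -n 2,4p
python3 -c "
from h import *
plan([.5085,-.1629,.186],82);print(sensors.sense()['wrist_torque'])"
```

```text
ee_pos: [0.5081, -0.1635, 0.1899]
tcp_rot: [0.07, 0.998, 0.0, -0.0]
ft_force: [0.7, 0.5, -2.9]
ee_pos: [0.5082, -0.1635, 0.188]
tcp_rot: [0.07, 0.998, 0.0, 0.0]
ft_force: [-0.1, -0.7, -2.5]
t 12.7667 pos [ 0.50818922 -0.163478    0.18796728] yawy 82.0 shift cm [-0.02  0.06  0.2 ] turn z 0.0 toolz [ 0.  0. -1.] F [-0.14 -0.71 -2.46] q6 -1.96
[-0.03564374 -0.04670998 -0.00719254]
```

The spigot is in the bore with no side force, and the rim is just at the seal. Now press.

```bash

python3 -m pendant '[[0,0,0,0,0,0.05,3],[0,0,0,0,0,0.05,3],[0,0,0,0,0,0,3],[0,0,0,0,0,0,3]]' | sed -n 2,4p
python3 -m pendant '[[0,0,0,0,0,0.05,3],[0,0,0,0,0,0,3],[0,0,0,0,0,0,3]]' | sed -n 2,5p
python3 -c "
from h import *
plan([.5085,-.1629,.186],82);print(sensors.sense()['wrist_torque'])"
```

```text
ee_pos: [0.5082, -0.1635, 0.1874]
tcp_rot: [0.07, 0.998, -0.0, 0.0]
ft_force: [-1.9, 0.7, 0.7]
ee_pos: [0.5083, -0.1635, 0.187]
tcp_rot: [0.07, 0.998, -0.0, 0.0]
ft_force: [-2.9, 1.9, 2.8]
opening: 0.0395
t 13.35 pos [ 0.50828415 -0.16354235  0.18696016] yawy 82.0 shift cm [-0.01  0.07  0.1 ] turn z 0.0 toolz [ 3.e-04 -1.e-04 -1.e+00] F [-2.87  1.94  2.81] q6 -1.96
[0.24972459 0.43209625 0.00449784]
```

```bash

python3 -m pendant '[[0,0,0,0.04,0.02,0,3],[0,0,0,0,0,0,3],[0,0,0,0,0,0,3]]' | sed -n 2,4p
python3 -m pendant '[[0,0,0,0,0,0.03,3],[0,0,0,0,0,0.02,3],[0,0,0,0,0,0,3],[0,0,0,0,0,0,3]]' | sed -n 2,5p
python3 -c "
from h import *
plan([.5085,-.1629,.186],82);print(sensors.sense()['wrist_torque'])"
```

```text
ee_pos: [0.5082, -0.1635, 0.1869]
tcp_rot: [0.07, 0.998, -0.0, 0.001]
ft_force: [-0.7, -0.2, 3.5]
ee_pos: [0.5082, -0.1635, 0.1866]
tcp_rot: [0.07, 0.998, -0.0, 0.001]
ft_force: [-0.7, 0.7, 4.1]
opening: 0.0393
t 13.9333 pos [ 0.50821356 -0.16349106  0.18658116] yawy 82.0 shift cm [-0.02  0.06  0.06] turn z 0.0 toolz [ 1.1e-03 -7.0e-04 -1.0e+00] F [-0.65  0.73  4.08] q6 -1.95
[0.12901416 0.16538101 0.01529008]
```

```bash

python3 -m pendant '[[0,0,0,0,0,0.05,3],[0,0,0,0,0,0.03,3],[0,0,0,0,0,0,3],[0,0,0,0,0,0,3]]' | sed -n 2,4p
python3 -m pendant '[[0,0,0,0.01,0,0.03,3],[0,0,0,0,0,0.02,3],[0,0,0,0,0,0,3],[0,0,0,0,0,0,3]]' | sed -n 2,5p
python3 -c "
from h import *
plan([.5085,-.1629,.186],82);print(sensors.sense()['wrist_torque'])"
```

```text
ee_pos: [0.5083, -0.1635, 0.1862]
tcp_rot: [0.07, 0.998, -0.0, 0.001]
ft_force: [-2.3, 0.3, 7.1]
ee_pos: [0.5083, -0.1635, 0.186]
tcp_rot: [0.07, 0.998, -0.0, 0.001]
ft_force: [-3.0, 0.4, 8.5]
opening: 0.0393
t 14.6 pos [ 0.5082659  -0.16351686  0.18603339] yawy 82.0 shift cm [-0.01  0.06  0.  ] turn z 0.0 toolz [ 1.5e-03 -8.0e-04 -1.0e+00] F [-2.99  0.42  8.47] q6 -1.96
[ 0.20463577  0.431493   -0.00388072]
```

```bash

python3 -m pendant '[[0,0,0,0.03,0,0.04,3],[0,0,0,0,0,0.03,3],[0,0,0,0,0,0,3],[0,0,0,0,0,0,3]]' | sed -n 2,4p
python3 -m pendant '[[0,0,0,0,0,0,3],[0,0,0,0,0,0,3]]' | sed -n 2,5p
python3 -c "
from h import *
plan([.5085,-.1629,.186],82);print(sensors.sense()['wrist_torque'])"
```

```text
ee_pos: [0.5083, -0.1635, 0.1858]
tcp_rot: [0.07, 0.998, -0.0, 0.001]
ft_force: [-1.9, 3.0, 10.5]
ee_pos: [0.5083, -0.1635, 0.1858]
tcp_rot: [0.07, 0.998, -0.0, 0.001]
ft_force: [-1.9, 1.7, 10.5]
opening: 0.0394
t 15.1 pos [ 0.50827828 -0.16353592  0.18580693] yawy 82.01 shift cm [-0.01  0.07 -0.02] turn z 0.01 toolz [ 0.0022 -0.001  -1.    ] F [-1.95  1.71 10.52] q6 -1.96
[ 0.3018983   0.42354065 -0.03737939]
```

Push is 10.5 N at the wrist, or about 13 N on the seal with the lid's weight. I add a touch and hold for over 2 s.

```bash

python3 -m pendant '[[0,0,0,0.01,0.01,0.02,3],[0,0,0,0,0,0,3],[0,0,0,0,0,0,3],[0,0,0,0,0,0,3],[0,0,0,0,0,0,3]]' | grep force
python3 -m pendant '[[0,0,0,0,0,0,3],[0,0,0,0,0,0,3],[0,0,0,0,0,0,3],[0,0,0,0,0,0,3],[0,0,0,0,0,0,3]]' | grep force
python3 -m pendant '[[0,0,0,0,0,0,3],[0,0,0,0,0,0,3],[0,0,0,0,0,0,3],[0,0,0,0,0,0,3],[0,0,0,0,0,0,3]]' | grep force
python3 -m pendant '[[0,0,0,0,0,0,3],[0,0,0,0,0,0,3],[0,0,0,0,0,0,3],[0,0,0,0,0,0,3],[0,0,0,0,0,0,3]]' | grep force
python3 -m pendant '[[0,0,0,0,0,0,3],[0,0,0,0,0,0,3],[0,0,0,0,0,0,3],[0,0,0,0,0,0,3],[0,0,0,0,0,0,3]]' | grep force
python3 -m pendant '[[0,0,0,0,0,0,3],[0,0,0,0,0,0,3],[0,0,0,0,0,0,3],[0,0,0,0,0,0,3],[0,0,0,0,0,0,3]]'
python3 - <<'E'
from h import *
a=eyes.camera("scene")[100:250,170:320];b=eyes.camera("side")[180:330,200:350]
f=lambda i:cv2.resize(i,(400,400),interpolation=cv2.INTER_CUBIC)
cv2.imwrite("pics/end.png",np.hstack([f(a),f(b)]))
E
```

```text
ft_force: [-2.0, 1.0, 10.0]
ft_force: [-1.7, 0.2, 10.2]
ft_force: [-1.5, 1.4, 10.9]
ft_force: [-2.4, 1.1, 10.0]
ft_force: [-2.0, 1.4, 9.4]
time_s: 17.6
ee_pos: [0.5083, -0.1635, 0.1857]
tcp_rot: [0.07, 0.998, -0.001, 0.001]
ft_force: [-1.9, 1.0, 10.8]
opening: 0.0391
```

View pics/end.png

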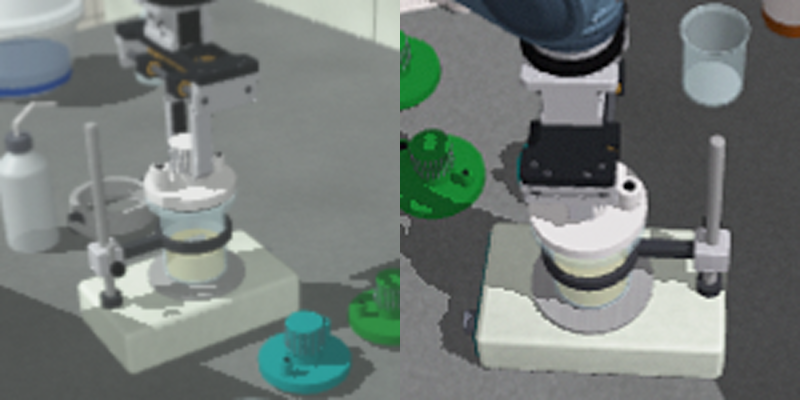

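The lid is seated on the seal with the wide port towards the rod, in both views. Mean push is about 10.2 N at the wrist, so I add a hair and hold again.

```bash

python3 -m pendant '[[0,0,0,0,0,0.03,3],[0,0,0,0,0,0,3],[0,0,0,0,0,0,3],[0,0,0,0,0,0,3],[0,0,0,0,0,0,3]]' | grep force
python3 -m pendant '[[0,0,0,0,0,0,3],[0,0,0,0,0,0,3],[0,0,0,0,0,0,3],[0,0,0,0,0,0,3],[0,0,0,0,0,0,3]]' | grep force
python3 -m pendant '[[0,0,0,0,0,0,3],[0,0,0,0,0,0,3],[0,0,0,0,0,0,3],[0,0,0,0,0,0,3],[0,0,0,0,0,0,3]]' | grep force
python3 -m pendant '[[0,0,0,0,0,0,3],[0,0,0,0,0,0,3],[0,0,0,0,0,0,3],[0,0,0,0,0,0,3],[0,0,0,0,0,0,3]]' | grep force
python3 -m pendant '[[0,0,0,0,0,0,3],[0,0,0,0,0,0,3],[0,0,0,0,0,0,3],[0,0,0,0,0,0,3],[0,0,0,0,0,0,3]]' | grep force
python3 -m pendant '[[0,0,0,0,0,0,3],[0,0,0,0,0,0,3],[0,0,0,0,0,0,3],[0,0,0,0,0,0,3],[0,0,0,0,0,0,3]]'
python3 -c "
from workcell import bot;print(bot.hand_in())"
```

```text
ft_force: [-2.1, 2.0, 10.0]
ft_force: [-0.8, 1.2, 11.6]
ft_force: [-3.2, 1.4, 11.0]
ft_force: [-2.2, 1.7, 11.4]
ft_force: [-1.7, 1.1, 10.7]
time_s: 20.2
ee_pos: [0.5083, -0.1635, 0.1856]
tcp_rot: [0.07, 0.998, -0.001, 0.001]
ft_force: [-2.5, 1.4, 11.4]
opening: 0.0396
the job is handed in; nothing more can be done
None
```

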